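# Prop the paint box open

### The job

Open the wooden paint box for a painting session: raise its lid, then lock the folding stay inside it by pressing the knob at the stay's elbow forward and down, past straight and home against its stop, so that the lid stays up with nobody holding it. Do not knock over or push aside the jar, the brush pot and the tape roll beside the box.

Things in the scene. Friction and masses are not known exactly. Their poses are not given: they have to be found in the camera images.
- paintbox: Fixed wooden paint box, 200 (its x) by 280 (its y) by 80 mm high, walls 10 mm. Origin: centre of its underside on the table. Its x points from its front (thumb tab side) to the hinge side, y to the left, z up. The lid on it is 26 mm thick, a shallow tray upside down. Tubes and a divider in the box stay below 55 mm.
- hinge_mid (a point): Middle of the lid's hinge line: on the box's far rim, in the box frame at (95, 0, 82) mm; the line runs along the box's y.
- lid_tab (a point): Grip point on the thumb tab, a dark wooden tongue 30 mm wide (along y), 14 thick, sticking out 45 mm from the middle of the lid's front edge; the point is 29 mm out from the edge. Lid shut: 224 mm in front of the hinge line, 12 mm above it. It circles about the hinge line. Pinched by its sides from above, it turns between the fingers as the lid rises. The lift takes about 4 N, plus 2 N at 70 mm/s.
- lid (a joint): Lid opening angle in rad: 0 shut (flat), 1.36 (78 degrees) with the stay straight, the highest it can go; 1.35 with the stay locked. Lid about 0.7 kg, hinge stiff and damped: let go above about 1.25 it hangs loosely or sinks slowly (up to 0.1 rad/s); let go lower it falls shut. Only the locked stay holds it safely.
- stay_foot (a point): Lower pivot of the stay, fixed by the box's right-hand wall, given in the knob's mid plane: in the box frame at (13, -95, 70) mm. The stay, two flat steel bars close to that wall (lower 86 mm from foot to elbow, upper 53 mm from elbow to lid), swings in the box's x-z plane; lid shut, it lies folded under the lid.
- stay_knob (a point): Centre of the elbow's knob: dark steel cylinder 20 mm across, 46 long along the box's y. With the lid up it stands in front of and above the line from foot to lid pivot. Pressed away from the box's front and down (3 to 12 N, slowly) it straightens the stay, raising a lid that has sunk, then passes straight to the stop. Locked it lies, from stay_foot, 45 mm along the box's x and 73 mm up.
- stay_elbow (a joint): Unfolding angle of the stay's elbow in rad: 0 with the lid shut (folded), 2.95 straight (dead centre), 3.15 locked against its stop, where the lid's weight keeps it.
- brush_pot: White pot with brushes, 80 mm across, 100 mm high (brushes to 220 mm), upright; origin at the centre of its underside. Stands loose near the box.
- medium_jar: Jar with a lid, 68 mm across, 95 mm high, upright; origin at the centre of its underside. Stands loose near the box.
- tape_roll: Roll of tape lying flat, 100 mm across, 36 mm high; origin at the centre of its underside. Lies loose near the box.
Mind the look-alikes: they are no part of the job. Leave any purple look-alike of the brush_pot alone.

How it is judged:
By the outcome, as a careful person would: the job done as asked, in the order asked, and still so for the second after the job is handed in, with the robot touching nothing.
It also fails if it takes over 54 s, if anything falls off the work surface, if the arm or the gripper's body presses on something with over 40 N, if the wrist force passes 120 N, or if a joint passes its speed limit or range.

### The arm

A 7-joint arm with a two-finger parallel gripper is mounted at the origin on the work surface. World frame = base frame: x ahead of the robot, y to its left, z up, the work surface at z = 0. Lengths are in m, angles in rad, forces in N, time in s.
With the tool pointing down it reaches from about 0.425 to 1.025 m from the base axis. Payload 9.4 kg.
Tool frame: the origin (TCP) lies on the mounting face of the last link; the fingertips stand ctrl.tips_ahead ahead of it and the grasp point (between the pads) lies 167 mm ahead of it (ctrl.tips_ahead is the distance from the TCP to the fingertips, in m); z points along the fingers, y is the line along which they close (so a half turn about z gives the same grasp; the last joint's range is limited). The gripper opens to 93 mm and grips with 3 to 60 N. Pads are 15 mm wide; open, the fingers measure 128 mm over their backs; the gripper's body (75 mm by 188 mm) begins 65 mm behind the grasp point.
Start: joints at [1.17, 0.599, -0.003, 1.599, 0.002, 0.943, -0.08], TCP at [0.231, -0.687, 0.405] pointing down, gripper open.
Joint ranges: [-2.57, 2.57], [-0.35, 1.97], [-1.29, 1.29], [0.11, 2.56], [-1.05, 4.19], [0.11, 1.86], [-2.63, 2.63]. Speed limits (rad/s): [2.22, 2.22, 3.01, 3.01, 3.14, 3.14, 3.14].

### API

Orientations are given as a unit quaternion [w, x, y, z].
In Python, from plant import ctrl gives the robot as it stands. The module is installed in compiled form; this text tells all that it offers.
- The arm moves only by the tool move_arm, never from a script. Its argument "commands" is a list of rows, each an object of numbers: "fingers": the opening, from 0 (shut) to 1 (fully open); "dx", "dy", "dz": the shift along the tool's x, y, z each as a share of 100 cm, from -1 to 1; "yaw": the turn about the tool's z as a share of 30 degrees, from -1 to 1. In form: [{"fingers": .., "dx": .., "dy": .., "dz": .., "yaw": ..}, ...]. A call has 1 to 12 rows; each row is the pose to reach, as a shift and turn from the pose commanded when the call began, along the tool's axes at that moment; what a row does not reach only later rows make up. A row lasts 1/12 s, in which the tool goes at most 41.7 mm and 7.16 degrees, less where a joint would pass 70% of its speed; a pose out of reach is approached as far as the arm can. A call with a number of a shift or a turn outside -1 to 1 is refused whole. A call with a gripper value outside its range is refused whole. The fingers move at their own pace and stop on an object; "grip_force" is the grip in N (left out, the last holds). Time passes only in rows, so rows that repeat a pose let the fingers close. It gives the time, the measured TCP pose, the force, the opening and the grip force at its end, in the units of the state.
- ctrl.get_state(): the state, without advancing time (a new reading comes with each control period).
- ctrl.camera(name): name is "scene" or "top"; returns a dict with "frame" (400x640x3 uint8, red, green, blue), "z_map" (400x640 float32, m along the optical axis (not along the pixel's ray), 0 where there is no reading), "vertical_fov" (degrees; the focal length in pixels is half the picture's height over the tangent of half this angle, whatever the lens; pixels are square), "cx", "cy" (the principal point, pixels), "k1" (the pictures are not rectified: a ray, as slopes to the right and down, at radius r is drawn at 1 + k1 r^2 times it, then the intrinsics apply), "world_to_cam" (4x4, takes a point from world to camera coordinates). Camera axes: x right, y up, looking along -z (the intrinsics and any distortion apply to the point x, -y, -z); pixel columns grow to the right and rows downward; lengths in m; the calibration is good to about 2 mm. A picture is of the moment at which its call begins.
- ctrl.hand_in(): hands the job in; it is judged then, once.
The state is a dict: "time_s": time; "q": joint angles; "dq": joint speeds; "joint_torque": joint torques, N m; "tcp_pos": TCP position; "ee_rot": TCP orientation; "contact_force": force on the tool from outside, world axes, zero at the start; "torque": the same for the moment, N m; "grip_width": opening from 0.0 (shut) to 1.0 (fully open); "grip_force": force on a finger pad.
Only numpy, scipy, OpenCV 4.12 (cv2) and the standard library are available. Lean on these libraries where they do the work, as an engineer would, in place of code of your own. Each camera call takes 0.05 s, during which the arm holds its last target. There are 200 camera calls.

## Working session

There is one attempt and no reset: what is moved stays moved. The work goes in short steps, Python scripts to look and compute and a tool call to move; the robot and the scene stay as the last step left them, time stands still between calls to the robot, and variables do not carry over. Pictures are saved under pics/ and viewed, at most 10 in all, crops included, and the job is handed in when it is done.

Besides the shell and the picture viewer there is one more tool, called after "Call:" as a command line: name --argument value ..., lists and objects as JSON in quotes. move_arm: Moves the arm, as the interface text tells. Its arguments: {"type":"object","properties":{"commands":{"type":"array","items":{"type":"object","properties":{"fingers":{"type":"number"},"dx":{"type":"number","minimum":-1,"maximum":1},"dy":{"type":"number","minimum":-1,"maximum":1},"dz":{"type":"number","minimum":-1,"maximum":1},"yaw":{"type":"number","minimum":-1,"maximum":1}}}},"grip_force":{"type":"number"}},"required":["commands"]}

```bash
mkdir -p pics; cat > h.py <<'E'
import numpy as np, cv2
from plant import ctrl
def cam(n):
    c=ctrl.camera(n); c['f']=c['frame'].shape[0]/2/np.tan(np.radians(c['vertical_fov'])/2); c['n']=n
    return c
def world_map(c):
    h,w=c['z_map'].shape; v,u=np.mgrid[:h,:w].astype(float)
    a,b=undist(c,u,v); z=c['z_map']
    P=np.stack([a*z,-b*z,-z,np.ones_like(z)],-1)@np.linalg.inv(c['world_to_cam']).T
    P=P[...,:3]; P[z==0]=np.nan
    return P
def undist(c,u,v):
    x=(u-c['cx'])/c['f']; y=(v-c['cy'])/c['f']; a,b=x.copy(),y.copy()
    for _ in range(15):
        s=1+c['k1']*(a*a+b*b); a,b=x/s,y/s
    return a,b
def save(c,name,crop=None,s=1):
    im=c['frame'][...,::-1]
    if crop: im=im[crop[1]:crop[3],crop[0]:crop[2]]
    cv2.imwrite('pics/'+name,cv2.resize(im,None,fx=s,fy=s,interpolation=cv2.INTER_CUBIC))
E
python3 - <<'E'
from h import *
a=cam('top');b=cam('scene')
for c in (a,b): print(c['n'],c['f'],c['cx'],c['cy'],c['k1'],np.linalg.inv(c['world_to_cam']).round(3).tolist()); save(c,c['n']+'0.png',s=1.25); np.save(c['n']+'0.npy',world_map(c))
s=ctrl.get_state(); print(s, ctrl.tips_ahead)
E
```

```text
top 462.85313004367094 319.5764221505354 193.5125562817516 -0.08125041556360699 [[-0.016, 0.988, -0.151, 0.354], [-0.999, -0.02, -0.025, 0.029], [-0.028, 0.151, 0.988, 1.085], [0.0, 0.0, 0.0, 1.0]]
scene 419.92304955624155 317.67228731513825 201.50679985937902 -0.06113357768804358 [[-0.383, -0.671, 0.635, 1.132], [0.924, -0.28, 0.261, 0.297], [0.003, 0.687, 0.727, 0.781], [0.0, 0.0, 0.0, 1.0]]
{'time_s': 0.1, 'q': array([ 1.17032024,  0.60006462, -0.00255051,  1.60005849,  0.00176896,
        0.94291436, -0.07979572]), 'dq': array([-0.00042343, -0.00215834, -0.0003477 , -0.00299053,  0.00149758,
        0.00052603,  0.00013923]), 'joint_torque': array([ 5.90323121e-03, -7.66559815e+01,  1.50225129e+00, -2.52936244e+01,
       -5.23741439e-02,  1.36507317e-02,  5.11044630e-05]), 'tcp_pos': array([ 0.23061599, -0.68715047,  0.40392887]), 'ee_rot': array([-7.01523849e-04,  9.86920403e-01,  1.61206692e-01, -1.67701565e-04]), 'contact_force': array([0.14333312, 0.3538686 , 0.42837964]), 'torque': array([ 0.05764492, -0.00838099,  0.01733798]), 'grip_force': 0.0, 'grip_width': 0.9969904123634686} 0.1861
```

View pics/top0.png

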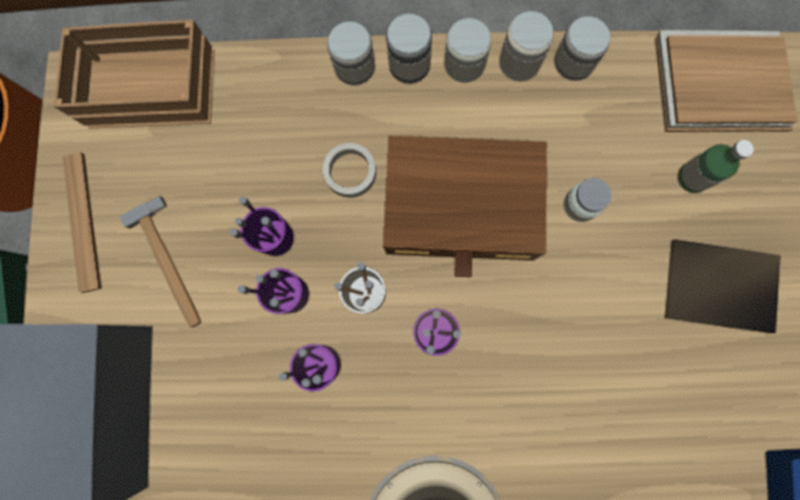

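View pics/scene0.png

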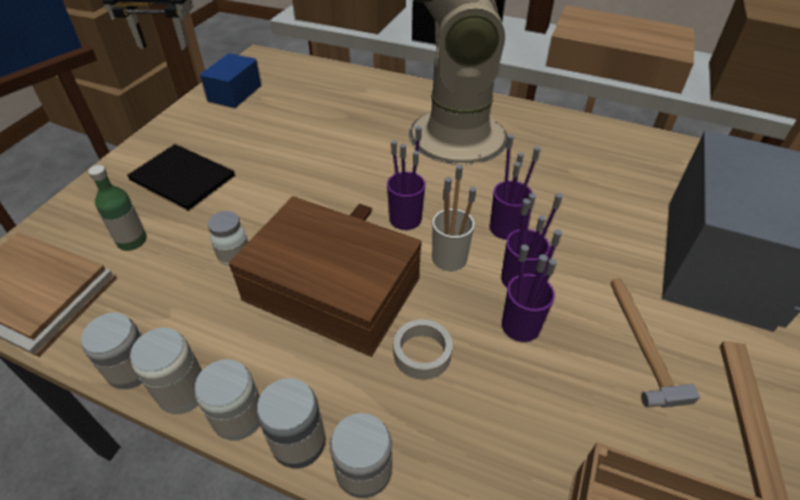

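The top view shows the box lid spanning (385,137)–(547,255), in 1.25x pixels, with the tab at (463,263). The white brush pot is at (361,289), the tape roll at (349,170) and the jar at (588,199). Four purple pots are look-alikes. The box front faces the robot.

```bash
python3 - <<'E'
from h import *
P=np.load('top0.npy'); x,y,z=P[...,0],P[...,1],P[...,2]
im=cv2.imread('pics/top0.png'); im=cv2.resize(im,(640,400),interpolation=cv2.INTER_AREA)
print('table z',np.nanmedian(z[280:300,450:500]))
def rect(m,name):
    n,l,st,_=cv2.connectedComponentsWithStats(m.astype(np.uint8)); k=1+np.argmax(st[1:,4])
    q=P[l==k]; r=cv2.minAreaRect(q[:,:2].astype(np.float32)*1000)
    print(name,len(q),r,'z',np.nanpercentile(q[:,2],[5,50,95]).round(4),'bb px',st[k]); return l==k
roi=np.zeros(z.shape,bool); roi[105:205,300:445]=1
lid=rect(roi&(z>.098)&(z<.115),'lid')
roi[:]=0; roi[203:225,355:385]=1
t=rect(roi&(z>.08)&(z<.115),'tab')
def obj(r0,r1,c0,c1,lo,hi,name):
    roi=np.zeros(z.shape,bool); roi[r0:r1,c0:c1]=1
    m=roi&(z>lo)&(z<hi); q=P[m]; (cx,cy),r=cv2.minEnclosingCircle(q[:,:2].astype(np.float32)*1000); print(name,m.sum(),cx,cy,r,np.nanpercentile(q[:,2],[5,50,95]))
obj(140,178,450,492,.08,.11,'jar'); obj(110,160,255,305,.025,.045,'tape'); obj(210,252,270,310,.085,.105,'pot'); obj(245,290,325,375,.085,.105,'purple'); obj(210,252,270,310,.12,.3,'brushes');obj(245,290,325,375,.12,.3,'purplebrushes')
E
```

```text
table z -6.558213252016998e-05
lid 11655 ((583.92724609375, -60.90028381347656), (278.98895263671875, 210.19895935058594), 86.60281372070312) z [0.1037 0.1067 0.1095] bb px [  306   108   131    97 11655]
tab 267 ((462.9925537109375, -53.53623962402344), (29.501676559448242, 39.16303253173828), 88.07217407226562) z [0.0972 0.1004 0.1038] bb px [363 203  15  19 267]
jar 580 584.6853637695312 -288.6376647949219 29.560325622558594 [0.08806061 0.09453627 0.09742658]
tape 658 658.3809814453125 149.4638671875 50.64261245727539 [0.02852124 0.03526315 0.03851154]
pot 251 424.4192810058594 120.54232025146484 39.78596115112305 [0.08743525 0.09920218 0.10251875]
purple 257 350.8910217285156 -5.550857067108154 40.087120056152344 [0.08784941 0.09902468 0.10218276]
brushes 197 425.26422119140625 117.16071319580078 32.62551498413086 [0.12979395 0.18869857 0.22158366]
purplebrushes 177 349.98846435546875 -5.166539669036865 33.767372131347656 [0.13228263 0.19129735 0.22130128]
```

Call:
move_arm --commands '[{"dx": 0.2,"dy": -0.257,"yaw": 0.73,"fingers": 0.7},{"dx": 0.414,"dy": -0.53,"yaw": 0.73,"fingers": 0.7},{"dx": 0.414,"dy": -0.53,"yaw": 0.73,"fingers": 0.7},{"dx": 0.414,"dy": -0.53,"yaw": 0.73,"fingers": 0.7},{"dx": 0.414,"dy": -0.53,"yaw": 0.73,"fingers": 0.7},{"dx": 0.414,"dy": -0.53,"yaw": 0.73,"fingers": 0.7},{"dx": 0.414,"dy": -0.53,"yaw": 0.73,"fingers": 0.7},{"dx": 0.414,"dy": -0.53,"yaw": 0.73,"fingers": 0.7},{"dx": 0.414,"dy": -0.53,"yaw": 0.73,"fingers": 0.7},{"dx": 0.414,"dy": -0.53,"yaw": 0.73,"fingers": 0.7},{"dx": 0.414,"dy": -0.53,"yaw": 0.73,"fingers": 0.7},{"dx": 0.414,"dy": -0.53,"yaw": 0.73,"fingers": 0.7}]'

```text
$.commands[0]: bad value
```

Call:
move_arm --commands '[{"dx": 0.2,"dy": -0.257,"dz": 0,"yaw": 0.73,"fingers": 0.7},{"dx": 0.414,"dy": -0.53,"dz": 0,"yaw": 0.73,"fingers": 0.7},{"dx": 0.414,"dy": -0.53,"dz": 0,"yaw": 0.73,"fingers": 0.7},{"dx": 0.414,"dy": -0.53,"dz": 0,"yaw": 0.73,"fingers": 0.7},{"dx": 0.414,"dy": -0.53,"dz": 0,"yaw": 0.73,"fingers": 0.7},{"dx": 0.414,"dy": -0.53,"dz": 0,"yaw": 0.73,"fingers": 0.7},{"dx": 0.414,"dy": -0.53,"dz": 0,"yaw": 0.73,"fingers": 0.7},{"dx": 0.414,"dy": -0.53,"dz": 0,"yaw": 0.73,"fingers": 0.7},{"dx": 0.414,"dy": -0.53,"dz": 0,"yaw": 0.73,"fingers": 0.7},{"dx": 0.414,"dy": -0.53,"dz": 0,"yaw": 0.73,"fingers": 0.7},{"dx": 0.414,"dy": -0.53,"dz": 0,"yaw": 0.73,"fingers": 0.7},{"dx": 0.414,"dy": -0.53,"dz": 0,"yaw": 0.73,"fingers": 0.7}]'

```text
time_s: 1.1
tcp_pos: [0.3972, -0.2139, 0.4047]
ee_rot: [0.0, 1.0, -0.029, -0.0]
contact_force: [0.0, 0.1, 0.3]
grip_width: 0.701
grip_force: 0.0
```

Call:
move_arm --commands '[{"dx": 0.048,"dy": -0.164,"dz": 0,"yaw": 0,"fingers": 0.7},{"dx": 0.048,"dy": -0.164,"dz": 0,"yaw": 0,"fingers": 0.7},{"dx": 0.048,"dy": -0.164,"dz": 0,"yaw": 0,"fingers": 0.7},{"dx": 0.048,"dy": -0.164,"dz": 0,"yaw": 0,"fingers": 0.7},{"dx": 0.048,"dy": -0.164,"dz": 0,"yaw": 0,"fingers": 0.7},{"dx": 0.048,"dy": -0.164,"dz": 0.04,"yaw": 0,"fingers": 0.7}]'

```text
time_s: 1.6
tcp_pos: [0.4573, -0.052, 0.3688]
ee_rot: [-0.001, 1.0, -0.026, 0.005]
contact_force: [1.6, -0.1, -1.2]
grip_width: 0.699
grip_force: 0.0
```

```bash
python3 - <<'E'
from h import *
s=ctrl.get_state(); print(s['time_s'],s['tcp_pos'],s['ee_rot'])
b=cam('scene'); save(b,'scene1.png',(200,0,520,240),2.5); P=world_map(b); np.save('scene1.npy',P)
t=s['tcp_pos']; q=(P-t)[0:300,150:560].reshape(-1,3)
c,sn=np.cos(-.058),np.sin(-.058)
q=np.stack([q[:,0]*c+q[:,1]*sn, q[:,0]*sn-q[:,1]*c, -q[:,2]],1)*1000  # tool axes
m=(abs(q[:,0])<120)&(abs(q[:,1])<130)
for z0 in range(-60,200,15):
    k=q[m&(q[:,2]>=z0)&(q[:,2]<z0+15)]
    if len(k)>8: print(z0,len(k),np.percentile(k,[1,99],axis=0)[:,:2].round().tolist())
E
```

```text
1.6 [ 0.45731829 -0.05198992  0.36876978] [-5.33606407e-04  9.99637996e-01 -2.63861446e-02  5.23109300e-03]
-60 292 [[-8.0, -40.0], [39.0, 25.0]]
-45 342 [[-17.0, -41.0], [41.0, 29.0]]
-30 286 [[-15.0, -41.0], [42.0, 28.0]]
-15 154 [[-8.0, -33.0], [36.0, 19.0]]
0 440 [[-32.0, -42.0], [39.0, 30.0]]
15 165 [[-30.0, -42.0], [38.0, 12.0]]
30 208 [[-15.0, -42.0], [26.0, 15.0]]
45 899 [[-32.0, -94.0], [36.0, 90.0]]
60 592 [[-31.0, -95.0], [38.0, 88.0]]
75 644 [[-25.0, -92.0], [38.0, 82.0]]
90 191 [[-31.0, -87.0], [38.0, 82.0]]
105 52 [[-6.0, -52.0], [12.0, 47.0]]
120 121 [[-6.0, -51.0], [12.0, 49.0]]
135 109 [[-5.0, -51.0], [12.0, 48.0]]
150 105 [[-73.0, -50.0], [12.0, 47.0]]
165 115 [[-81.0, -50.0], [13.0, 45.0]]
180 55 [[-114.0, -64.0], [12.0, 37.0]]
195 40 [[-109.0, -66.0], [-79.0, -43.0]]
```

View picture.

View pics/scene1.png

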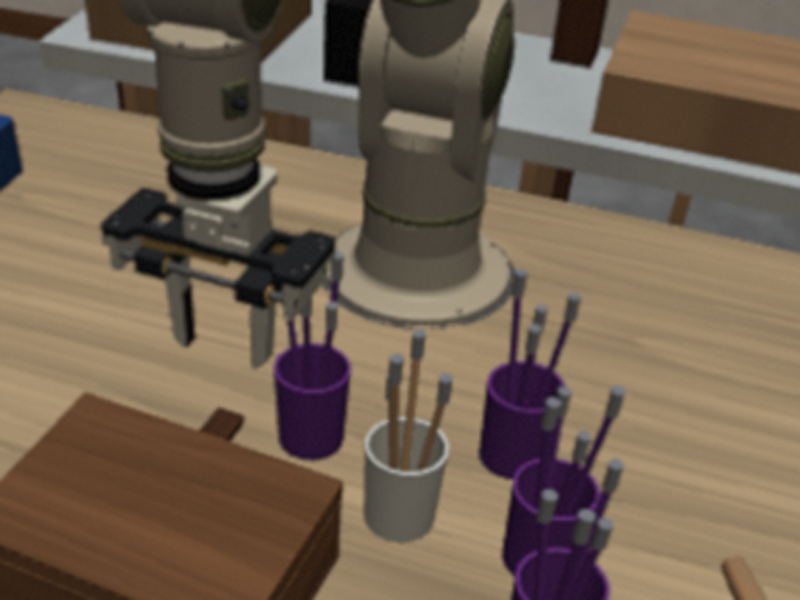

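The picture shows the gripper above the tab at (220,425), with the white pot at (405,480) and the purple pot at (312,400). It is clear of both. Now I'll descend and pinch the tab.

Call:
move_arm --commands '[{"dx": 0,"dy": 0,"dz": 0.035,"yaw": 0,"fingers": 0.7},{"dx": 0,"dy": 0,"dz": 0.07,"yaw": 0,"fingers": 0.7},{"dx": 0,"dy": 0,"dz": 0.104,"yaw": 0,"fingers": 0.7},{"dx": 0,"dy": 0,"dz": 0.104,"yaw": 0,"fingers": 0.7},{"dx": 0,"dy": 0,"dz": 0.104,"yaw": 0,"fingers": 0.2},{"dx": 0,"dy": 0,"dz": 0.104,"yaw": 0,"fingers": 0.2},{"dx": 0,"dy": 0,"dz": 0.104,"yaw": 0,"fingers": 0.2},{"dx": 0,"dy": 0,"dz": 0.104,"yaw": 0,"fingers": 0.2},{"dx": 0,"dy": 0,"dz": 0.104,"yaw": 0,"fingers": 0.2}]' --grip_force 20

```text
time_s: 2.4
tcp_pos: [0.4548, -0.0551, 0.2623]
ee_rot: [-0.0, 1.0, -0.029, 0.001]
contact_force: [0.5, -0.2, -0.3]
grip_width: 0.391
grip_force: 0.0
```

```bash
python3 - <<'E'
import numpy as np
C=np.array([584.,-61.,0]); a=np.radians(-3.35); ex=np.array([np.cos(a),np.sin(a),0]); 
r=np.hypot(224,12); p0=np.arctan2(12,224)
for th in [0,.12,.24,.36,.48,.6,.72,.84,.96,1.08,1.2,1.3,1.36]:
    print(th, round((224-r*np.cos(p0+th))/1000,4), round((r*np.sin(p0+th)-12)/1000,4))
E
```

```text
0 0.0 0.0
0.12 0.003 0.0267
0.24 0.0093 0.0529
0.36 0.0186 0.0781
0.48 0.0309 0.1021
0.6 0.0459 0.1244
0.72 0.0635 0.1447
0.84 0.0834 0.1628
0.96 0.1054 0.1784
1.08 0.129 0.1912
1.2 0.154 0.2011
1.3 0.1756 0.207
1.36 0.1889 0.2096
```

Call:
move_arm --commands '[{"dx": 0,"dy": 0,"dz": 0,"yaw": 0,"fingers": 0.2},{"dx": 0,"dy": 0,"dz": 0,"yaw": 0,"fingers": 0.2},{"dx": 0,"dy": 0,"dz": 0,"yaw": 0,"fingers": 0.2},{"dx": 0,"dy": 0,"dz": 0,"yaw": 0,"fingers": 0.2}]' --grip_force 40

```text
time_s: 2.73
tcp_pos: [0.4548, -0.055, 0.2618]
ee_rot: [0.0, 1.0, -0.029, 0.001]
contact_force: [-1.0, 0.9, 13.2]
grip_width: 0.322
grip_force: 40.0
```

Call:
move_arm --commands '[{"dx": 0.001,"dy": 0,"dz": -0.009,"yaw": 0,"fingers": 0.2},{"dx": 0.002,"dy": 0,"dz": -0.018,"yaw": 0,"fingers": 0.2},{"dx": 0.003,"dy": 0,"dz": -0.027,"yaw": 0,"fingers": 0.2},{"dx": 0.005,"dy": 0,"dz": -0.0355,"yaw": 0,"fingers": 0.2},{"dx": 0.007,"dy": 0,"dz": -0.044,"yaw": 0,"fingers": 0.2},{"dx": 0.0093,"dy": 0,"dz": -0.053,"yaw": 0,"fingers": 0.2},{"dx": 0.0093,"dy": 0,"dz": -0.053,"yaw": 0,"fingers": 0.2}]'

```text
time_s: 3.32
tcp_pos: [0.464, -0.0555, 0.3149]
ee_rot: [0.0, 1.0, -0.029, 0.001]
contact_force: [0.5, 0.3, -2.6]
grip_width: 0.316
grip_force: 40.0
```

Call:
move_arm --commands '[{"dx": 0.003,"dy": 0,"dz": -0.0084,"yaw": 0,"fingers": 0.2},{"dx": 0.006,"dy": 0,"dz": -0.0168,"yaw": 0,"fingers": 0.2},{"dx": 0.0093,"dy": 0,"dz": -0.0252,"yaw": 0,"fingers": 0.2},{"dx": 0.0134,"dy": 0,"dz": -0.0332,"yaw": 0,"fingers": 0.2},{"dx": 0.0175,"dy": 0,"dz": -0.0412,"yaw": 0,"fingers": 0.2},{"dx": 0.0216,"dy": 0,"dz": -0.0492,"yaw": 0,"fingers": 0.2},{"dx": 0.0266,"dy": 0,"dz": -0.0566,"yaw": 0,"fingers": 0.2},{"dx": 0.0316,"dy": 0,"dz": -0.064,"yaw": 0,"fingers": 0.2},{"dx": 0.0366,"dy": 0,"dz": -0.0715,"yaw": 0,"fingers": 0.2},{"dx": 0.0425,"dy": 0,"dz": -0.0783,"yaw": 0,"fingers": 0.2},{"dx": 0.0484,"dy": 0,"dz": -0.085,"yaw": 0,"fingers": 0.2},{"dx": 0.0542,"dy": 0,"dz": -0.0918,"yaw": 0,"fingers": 0.2}]'

```text
time_s: 4.32
tcp_pos: [0.518, -0.0588, 0.4059]
ee_rot: [0.0, 1.0, -0.029, -0.001]
contact_force: [-1.9, -2.0, -8.4]
grip_width: 0.32
grip_force: 40.0
```

Call:
move_arm --commands '[{"dx": 0.0066,"dy": 0,"dz": -0.006,"yaw": 0,"fingers": 0.2},{"dx": 0.0133,"dy": 0,"dz": -0.012,"yaw": 0,"fingers": 0.2},{"dx": 0.0199,"dy": 0,"dz": -0.0181,"yaw": 0,"fingers": 0.2},{"dx": 0.0272,"dy": 0,"dz": -0.0233,"yaw": 0,"fingers": 0.2},{"dx": 0.0346,"dy": 0,"dz": -0.0285,"yaw": 0,"fingers": 0.2},{"dx": 0.0419,"dy": 0,"dz": -0.0337,"yaw": 0,"fingers": 0.2},{"dx": 0.0498,"dy": 0,"dz": -0.038,"yaw": 0,"fingers": 0.2},{"dx": 0.0576,"dy": 0,"dz": -0.0422,"yaw": 0,"fingers": 0.2},{"dx": 0.0655,"dy": 0,"dz": -0.0465,"yaw": 0,"fingers": 0.2},{"dx": 0.0738,"dy": 0,"dz": -0.0498,"yaw": 0,"fingers": 0.2},{"dx": 0.0822,"dy": 0,"dz": -0.0531,"yaw": 0,"fingers": 0.2},{"dx": 0.0905,"dy": 0,"dz": -0.0564,"yaw": 0,"fingers": 0.2}]'

```text
time_s: 5.32
tcp_pos: [0.6085, -0.0644, 0.4627]
ee_rot: [0.0, 1.0, -0.029, -0.001]
contact_force: [-6.0, -2.2, -3.4]
grip_width: 0.322
grip_force: 40.0
```

Call:
move_arm --commands '[{"dx": 0.0086,"dy": 0,"dz": -0.0025,"yaw": 0,"fingers": 0.2},{"dx": 0.017,"dy": 0,"dz": -0.0048,"yaw": 0,"fingers": 0.2},{"dx": 0.024,"dy": 0,"dz": -0.0064,"yaw": 0,"fingers": 0.2},{"dx": 0.0305,"dy": 0,"dz": -0.0077,"yaw": 0,"fingers": 0.2},{"dx": 0.0305,"dy": 0,"dz": -0.0077,"yaw": 0,"fingers": 0.2}]'

```text
time_s: 5.73
tcp_pos: [0.6403, -0.0663, 0.4714]
ee_rot: [0.0, 1.0, -0.029, 0.002]
contact_force: [-2.4, -2.9, 5.5]
grip_width: 0.319
grip_force: 40.0
```

```bash
python3 - <<'E'
from h import *
s=ctrl.get_state(); print(s['time_s'],s['tcp_pos'],s['contact_force'])
a=cam('top'); b=cam('scene')
A=a['frame'][60:240,290:530]; B=b['frame'][60:260,160:400]
k=lambda i:cv2.resize(i[...,::-1],(400,int(400*i.shape[0]/i.shape[1])),interpolation=cv2.INTER_CUBIC)
A,B=k(A),k(B); h=max(len(A),len(B)); pad=lambda i:np.vstack([i,np.zeros((h-len(i),400,3),np.uint8)])
cv2.imwrite('pics/open.png',np.hstack([pad(A),pad(B)])); np.save('top2.npy',world_map(a)); np.save('scene2.npy',world_map(b)); np.save('topf2.npy',a['frame'])
E
```

```text
5.7333 [ 0.64025592 -0.06634512  0.47135937] [-2.42449975 -2.93176757  5.5466301 ]
```

View pics/open.png

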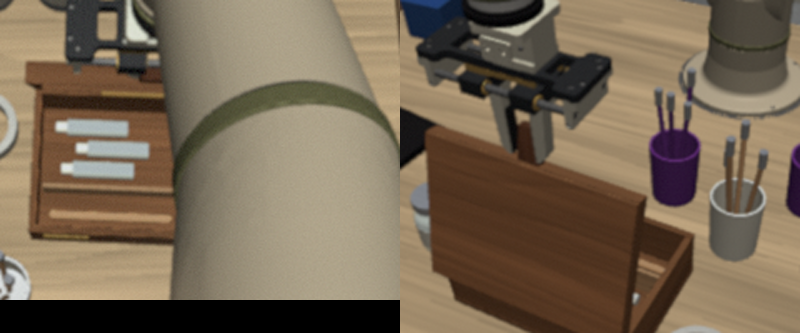

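The lid is up at about 1.34 rad and pinched at (530,140) in the right half. The arm hides the stay. I'll pull it gently up to straight and check the force before releasing.

Call:
move_arm --commands '[{"dx": 0.004,"dy": 0,"dz": -0.001,"yaw": 0,"fingers": 0.2},{"dx": 0.008,"dy": 0,"dz": -0.001,"yaw": 0,"fingers": 0.2},{"dx": 0.008,"dy": 0,"dz": -0.001,"yaw": 0,"fingers": 0.2}]'

```text
time_s: 6.08
tcp_pos: [0.6474, -0.0668, 0.4726]
ee_rot: [0.0, 1.0, -0.029, 0.001]
contact_force: [-4.0, -2.2, 8.8]
grip_width: 0.32
grip_force: 40.0
```

Call:
move_arm --commands '[{"dx": 0.003,"dy": 0,"dz": 0.001,"yaw": 0,"fingers": 0.2},{"dx": 0.005,"dy": 0,"dz": 0.001,"yaw": 0,"fingers": 0.2},{"dx": 0.005,"dy": 0,"dz": 0.001,"yaw": 0,"fingers": 0.2}]'

```text
time_s: 6.33
tcp_pos: [0.6525, -0.0672, 0.4732]
ee_rot: [0.0, 1.0, -0.03, 0.003]
contact_force: [-4.9, -3.5, 17.3]
grip_width: 0.317
grip_force: 40.0
```

Call:
move_arm --commands '[{"dx": -0.006,"dy": 0,"dz": 0,"yaw": 0,"fingers": 0.6},{"dx": -0.006,"dy": 0,"dz": 0,"yaw": 0,"fingers": 0.6},{"dx": -0.006,"dy": 0,"dz": -0.01,"yaw": 0,"fingers": 0.6},{"dx": -0.006,"dy": 0,"dz": -0.05,"yaw": 0,"fingers": 0.6},{"dx": -0.016,"dy": 0.03,"dz": -0.05,"yaw": 0,"fingers": 0},{"dx": -0.036,"dy": 0.07,"dz": -0.05,"yaw": 0,"fingers": 0},{"dx": -0.055,"dy": 0.11,"dz": -0.05,"yaw": 0,"fingers": 0},{"dx": -0.07,"dy": 0.15,"dz": -0.05,"yaw": 0,"fingers": 0},{"dx": -0.07,"dy": 0.19,"dz": -0.05,"yaw": 0,"fingers": 0},{"dx": -0.07,"dy": 0.23,"dz": -0.05,"yaw": 0,"fingers": 0},{"dx": -0.07,"dy": 0.27,"dz": -0.05,"yaw": 0,"fingers": 0},{"dx": -0.07,"dy": 0.27,"dz": -0.05,"yaw": 0,"fingers": 0}]'

```text
time_s: 7.33
tcp_pos: [0.5639, -0.3404, 0.5203]
ee_rot: [0.003, 0.999, -0.034, 0.0]
contact_force: [-1.4, -0.1, -0.8]
grip_width: 0.079
grip_force: 0.0
```

```bash
cat > look.py <<'E'
from h import *
import sys
a=cam('top'); P=world_map(a); np.save('top.npy',P); np.save('topf.npy',a['frame'])
s=ctrl.get_state(); print(s['time_s'],s['tcp_pos'])
w=np.array([.584,-.061]); c,sn=np.cos(-.0585),np.sin(-.0585)
d=P[...,:2]-w; X=(d[...,0]*c+d[...,1]*sn)*1000; Y=(-d[...,0]*sn+d[...,1]*c)*1000; Z=P[...,2]*1000
np.save('box.npy',np.stack([X,Y,Z],-1))
# lid tab: highest things near y=0 ; lid edge near y in 40..130
for n,m in (('tab',(abs(Y)<14)&(Z>285)&(Z<330)),('edge+',(Y>30)&(Y<135)&(Z>250)&(Z<285)&(X>0)),('edge-',(Y<-30)&(Y>-135)&(Z>250)&(Z<285)&(X>0))):
    m=m&(X>-20)&(X<110)
    if m.sum(): print(n,m.sum(),np.percentile(X[m],[2,50,98]).round(1),np.percentile(Z[m],[2,50,98]).round(1))
save(a,sys.argv[1],(330,80,460,220),4.2)
E
python3 look.py look1.png
```

```text
7.3833 [ 0.56498508 -0.336914    0.52003017]
tab 151 [49.1 53.9 61.8] [291.  316.6 320.5]
edge+ 817 [54.7 66.1 78.4] [265.4 274.  278.5]
edge- 817 [52.8 64.3 76.9] [265.8 273.8 277.9]
```

View pics/look1.png

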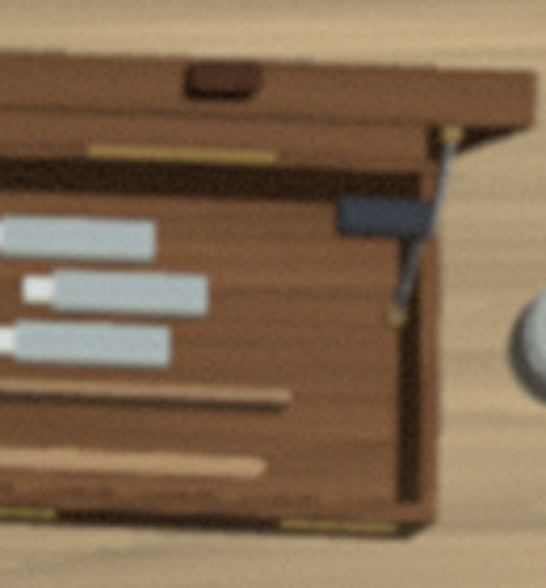

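The crop shows the stay up. The dark knob is at (385,215), the foot at (397,317) and the lid pivot at (450,135). The lid is still near 1.36. Next I'll measure the knob.

```bash
cat > knob.py <<'E'
from h import *
B=np.load('box.npy'); f=np.load('topf.npy').astype(int)
m=np.zeros(B.shape[:2],bool); m[120:145,405:440]=1
X,Y,Z=B[...,0],B[...,1],B[...,2]
dark=(f.sum(-1)<260)&(f[...,0]<f[...,2]+12)
k=m&dark&(Z>110)&(Z<180)
print('knob',k.sum(),[np.percentile(v[k],[5,50,95]).round(1).tolist() for v in (X,Y,Z)])
v,u=np.nonzero(k); print('px',u.mean(),v.mean(),u.min(),u.max(),v.min(),v.max())
# ray of the centroid at the knob's centre, cut with y=-95..: intersect with circle of 86 about foot
a=None
c=ctrl.camera('top'); c['f']=200/np.tan(np.radians(c['vertical_fov'])/2)
W=np.linalg.inv(c['world_to_cam'])
p,q=undist(c,np.array([u.mean()]),np.array([v.mean()])); d=W[:3,:3]@np.array([p[0],-q[0],-1]); o=W[:3,3]
R=np.array([[np.cos(-.0585),np.sin(-.0585),0],[-np.sin(-.0585),np.cos(-.0585),0],[0,0,1]])
o=R@(o-[.584,-.061,0])*1000; d=R@d
for z in (140,143,146,149,152,155):
    P=o+d*(z-o[2])/d[2]; print(z,P.round(1),'dist foot',np.hypot(P[0]-13,P[2]-70).round(1))
E
python3 knob.py
```

```text
knob 216 [[34.9, 42.4, 52.8], [-117.2, -98.8, -76.7], [136.4, 158.4, 162.5]]
px 421.89814814814815 131.84259259259258 410 433 127 144
140 [  47.9 -101.2  140. ] dist foot 78.2
143 [  47.  -100.7  143. ] dist foot 80.5
146 [  46.1 -100.1  146. ] dist foot 82.9
149 [ 45.2 -99.6 149. ] dist foot 85.3
152 [ 44.3 -99.  152. ] dist foot 87.8
155 [ 43.4 -98.4 155. ] dist foot 90.3
```

```bash
python3 - <<'E'
from h import *
B=np.load('box.npy'); f=np.load('topf.npy').astype(int)
c=ctrl.camera('top'); c['f']=200/np.tan(np.radians(c['vertical_fov'])/2); W=np.linalg.inv(c['world_to_cam'])
R=np.array([[np.cos(-.0585),np.sin(-.0585),0],[-np.sin(-.0585),np.cos(-.0585),0],[0,0,1]])
o=R@(W[:3,3]-[.584,-.061,0])*1000
for r in range(138,156,2):
    print(r,[(u,f[r,u].tolist(),B[r,u].round(0).tolist()) for u in range(424,433,2)])
for (cu,cv),z in (((410,270),105),((397,317),73),((418,247),125)):
    p,q=undist(c,np.array([330+cu/4.2]),np.array([80+cv/4.2])); d=R@(W[:3,:3]@np.array([p[0],-q[0],-1])); print((o+d*(z-o[2])/d[2]).round(1))
t=R@(ctrl.get_state()['tcp_pos']-[.584,-.061,0])*1000; print('tcp box',t.round(1))
E
```

```text
138 [(424, [89, 61, 38], [71.0, -130.0, 12.0]), (426, [44, 30, 23], [64.0, -130.0, 36.0]), (428, [60, 57, 55], [38.0, -116.0, 131.0]), (430, [95, 83, 69], [53.0, -132.0, 76.0]), (432, [112, 77, 55], [53.0, -136.0, 77.0])]
140 [(424, [96, 66, 45], [66.0, -130.0, 12.0]), (426, [45, 32, 25], [58.0, -129.0, 42.0]), (428, [68, 66, 63], [32.0, -115.0, 137.0]), (430, [101, 81, 65], [48.0, -131.0, 79.0]), (432, [115, 81, 52], [48.0, -135.0, 81.0])]
142 [(424, [97, 70, 46], [62.0, -131.0, 10.0]), (426, [50, 43, 38], [59.0, -133.0, 22.0]), (428, [75, 74, 70], [30.0, -117.0, 127.0]), (430, [97, 70, 50], [43.0, -131.0, 80.0]), (432, [116, 79, 54], [43.0, -135.0, 80.0])]
144 [(424, [102, 73, 51], [58.0, -131.0, 7.0]), (426, [58, 56, 51], [33.0, -118.0, 100.0]), (428, [74, 70, 65], [43.0, -130.0, 62.0]), (430, [96, 70, 45], [39.0, -131.0, 78.0]), (432, [118, 84, 56], [39.0, -135.0, 80.0])]
146 [(424, [104, 76, 54], [52.0, -131.0, 10.0]), (426, [71, 69, 65], [28.0, -118.0, 101.0]), (428, [65, 59, 53], [39.0, -130.0, 62.0]), (430, [95, 66, 42], [34.0, -131.0, 79.0]), (432, [114, 78, 52], [33.0, -135
[... 300 characters left out ...]
], [19.0, -118.0, 99.0]), (428, [47, 34, 25], [31.0, -131.0, 54.0]), (430, [100, 71, 47], [25.0, -131.0, 80.0]), (432, [118, 82, 55], [25.0, -136.0, 79.0])]
152 [(424, [90, 80, 66], [20.0, -117.0, 80.0]), (426, [68, 59, 51], [18.0, -120.0, 88.0]), (428, [47, 29, 18], [26.0, -131.0, 55.0]), (430, [98, 68, 45], [20.0, -131.0, 80.0]), (432, [117, 81, 57], [20.0, -135.0, 82.0])]
154 [(424, [110, 100, 76], [15.0, -118.0, 78.0]), (426, [86, 68, 45], [16.0, -122.0, 79.0]), (428, [49, 34, 23], [22.0, -132.0, 53.0]), (430, [94, 64, 42], [16.0, -131.0, 78.0]), (432, [116, 81, 54], [16.0, -135.0, 80.0])]
[  30.8 -120.4  105. ]
[  13.4 -120.    73. ]
[  37.6 -120.4  125. ]
tcp box [  -1.6 -271.4  519.8]
```

The lower bar is at y ≈ -119 and the knob centre at about (45, -96, 150): not yet straight, with the lid hanging near 1.345. With the tool upright, the gripper's body would hit the overhanging lid before the fingers reached the knob's locked position. So I'll come in under the lid edge, with the closed fingers in front of the stay.

Call:
move_arm --commands '[{"dx": -0.002,"dy": -0.034,"dz": 0.02,"yaw": 0,"fingers": 0},{"dx": -0.002,"dy": -0.064,"dz": 0.045,"yaw": 0,"fingers": 0},{"dx": -0.002,"dy": -0.092,"dz": 0.075,"yaw": 0,"fingers": 0},{"dx": -0.002,"dy": -0.115,"dz": 0.11,"yaw": 0,"fingers": 0},{"dx": -0.002,"dy": -0.135,"dz": 0.145,"yaw": 0,"fingers": 0},{"dx": -0.002,"dy": -0.15,"dz": 0.18,"yaw": 0,"fingers": 0},{"dx": -0.002,"dy": -0.152,"dz": 0.212,"yaw": 0,"fingers": 0},{"dx": -0.002,"dy": -0.152,"dz": 0.237,"yaw": 0,"fingers": 0},{"dx": -0.002,"dy": -0.152,"dz": 0.237,"yaw": 0,"fingers": 0}]'

```text
time_s: 8.23
tcp_pos: [0.5725, -0.1767, 0.2786]
ee_rot: [-0.001, 1.0, -0.027, -0.003]
contact_force: [-0.8, -0.3, 0.0]
grip_width: 0.005
grip_force: 0.0
```

```bash
cat > st.py <<'E'
import numpy as np
from plant import ctrl
s=ctrl.get_state(); R=np.array([[np.cos(-.0585),np.sin(-.0585),0],[-np.sin(-.0585),np.cos(-.0585),0],[0,0,1]])
print('t',round(s['time_s'],2),'tcp box',(R@(s['tcp_pos']-[.584,-.061,0])*1000).round(1),'F box',(R@s['contact_force']).round(1))
E
python3 st.py; python3 look.py look2.png
```

```text
t 8.23 tcp box [  -4.7 -116.2  278.6] F box [-0.8 -0.4  0. ]
8.2833 [ 0.57303203 -0.17768098  0.28101587]
tab 155 [49.2 54.2 61.4] [286.2 316.5 320.3]
edge+ 822 [54.7 66.  78.5] [265.6 274.  278. ]
edge- 538 [ 4.5 62.5 76.5] [261.2 273.5 278. ]
```

Call:
move_arm --commands '[{"dx": 0.004,"dy": 0.001,"dz": 0,"yaw": 0,"fingers": 0},{"dx": 0.008,"dy": 0.001,"dz": 0,"yaw": 0,"fingers": 0},{"dx": 0.011,"dy": 0.001,"dz": 0,"yaw": 0,"fingers": 0},{"dx": 0.013,"dy": 0.001,"dz": 0,"yaw": 0,"fingers": 0},{"dx": 0.014,"dy": 0.001,"dz": 0,"yaw": 0,"fingers": 0},{"dx": 0.014,"dy": 0.001,"dz": 0,"yaw": 0,"fingers": 0}]'

```text
time_s: 8.78
tcp_pos: [0.5872, -0.1819, 0.2833]
ee_rot: [0.0, 1.0, -0.029, 0.001]
contact_force: [0.4, 0.6, -0.7]
grip_width: 0.004
grip_force: 0.0
```

```bash
python3 st.py
```

```text
t 8.78 tcp box [  10.3 -120.6  283.3] F box [ 0.4  0.6 -0.7]
```

Call:
move_arm --commands '[{"dx": 0.0015,"dy": 0,"dz": 0,"yaw": 0,"fingers": 0},{"dx": 0.003,"dy": 0,"dz": 0,"yaw": 0,"fingers": 0},{"dx": 0.004,"dy": 0,"dz": 0,"yaw": 0,"fingers": 0},{"dx": 0.004,"dy": 0,"dz": 0,"yaw": 0,"fingers": 0}]'

```text
time_s: 9.12
tcp_pos: [0.5909, -0.1816, 0.2824]
ee_rot: [-0.0, 1.0, -0.029, -0.0]
contact_force: [-1.1, 1.7, -1.0]
grip_width: 0.004
grip_force: 5.2
```

```bash
python3 st.py;python3 look.py look3.png; python3 knob.py | head -2
```

```text
t 9.12 tcp box [  13.9 -120.   282.4] F box [-1.2  1.7 -1. ]
9.1667 [ 0.59090961 -0.18154134  0.28234768]
tab 155 [50.5 55.6 62.9] [286.5 316.9 320.3]
edge+ 818 [55.8 67.2 79.9] [265.5 274.3 278.5]
edge- 617 [ 2.8 62.1 77.6] [258.8 273.5 279. ]
knob 15 [[38.6, 40.8, 43.3], [-82.1, -78.3, -75.5], [152.4, 156.5, 159.5]]
px 412.46666666666664 132.6 411 414 131 134
```

View pics/look3.png

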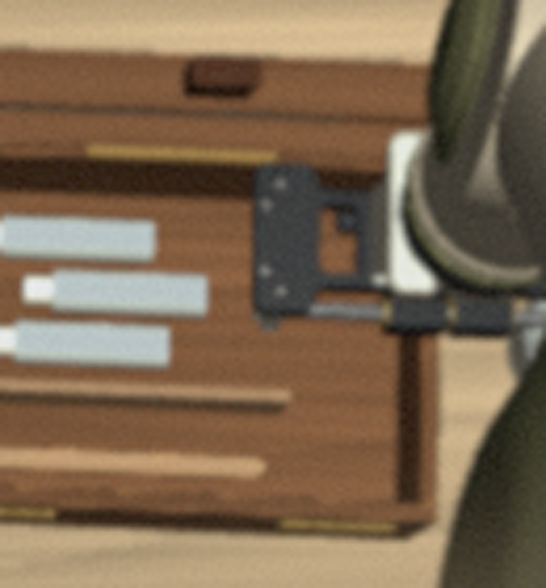

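The gripper is in front of the stay at about (330,240). Light contact has begun and the lid has risen about 1 mm. I'll press on slowly, forward and down.

Call:
move_arm --commands '[{"dx": 0.001,"dy": 0,"dz": 0.001,"yaw": 0,"fingers": 0},{"dx": 0.002,"dy": 0,"dz": 0.002,"yaw": 0,"fingers": 0},{"dx": 0.003,"dy": 0,"dz": 0.003,"yaw": 0,"fingers": 0},{"dx": 0.003,"dy": 0,"dz": 0.003,"yaw": 0,"fingers": 0}]'

```text
time_s: 9.55
tcp_pos: [0.5951, -0.1818, 0.2806]
ee_rot: [-0.0, 1.0, -0.029, 0.002]
contact_force: [0.4, 2.7, 8.2]
grip_width: 0.002
grip_force: 6.3
```

```bash
python3 st.py;python3 look.py look4.png; python3 knob.py | head -2
```

```text
t 9.55 tcp box [  18.1 -120.   280.6] F box [0.3 2.8 8.2]
9.6 [ 0.595079   -0.18184664  0.28060964]
tab 167 [53.1 59.3 66.4] [287.5 317.7 320.9]
edge+ 815 [58.6 69.9 83. ] [265.8 274.7 278.5]
edge- 627 [ 3.3 64.7 80.9] [259.9 273.9 278.5]
knob 20 [[63.5, 65.9, 68.9], [-91.7, -83.3, -75.1], [145.2, 151.1, 153.9]]
px 414.25 121.9 410 419 121 129
```

Call:
move_arm --commands '[{"dx": 0.001,"dy": 0,"dz": 0.001,"yaw": 0,"fingers": 0},{"dx": 0.001,"dy": 0,"dz": 0.002,"yaw": 0,"fingers": 0},{"dx": 0.001,"dy": 0,"dz": 0.002,"yaw": 0,"fingers": 0}]'

```text
time_s: 9.9
tcp_pos: [0.5965, -0.1814, 0.2784]
ee_rot: [-0.0, 1.0, -0.029, 0.002]
contact_force: [4.6, 3.3, -1.5]
grip_width: 0.009
grip_force: 24.5
```

```bash
python3 st.py;python3 look.py look5.png; python3 knob.py | head -2
```

```text
t 9.9 tcp box [  19.5 -119.5  278.4] F box [ 4.4  3.6 -1.5]
9.95 [ 0.59656438 -0.18136401  0.27823711]
tab 162 [52.9 58.9 65.9] [287.5 317.6 321.3]
edge+ 809 [58.6 69.8 82.5] [266.  274.9 278.7]
edge- 632 [ 2.6 63.9 80.8] [252.9 273.7 278.5]
knob 18 [[62.3, 65.9, 67.9], [-89.0, -81.3, -74.9], [146.9, 151.9, 155.1]]
px 413.6111111111111 121.88888888888889 410 418 121 128
```

The knob and lid no longer move, so the stay is at its stop. The finger pads feel the bar, so I'll open them a little to free it and then back straight out.

Call:
move_arm --commands '[{"dx": 0,"dy": 0,"dz": 0,"yaw": 0,"fingers": 0.12},{"dx": 0,"dy": 0,"dz": 0,"yaw": 0,"fingers": 0.12},{"dx": 0,"dy": 0,"dz": 0,"yaw": 0,"fingers": 0.12},{"dx": -0.004,"dy": 0,"dz": 0,"yaw": 0,"fingers": 0.12},{"dx": -0.01,"dy": 0,"dz": 0,"yaw": 0,"fingers": 0.12},{"dx": -0.02,"dy": 0,"dz": 0,"yaw": 0,"fingers": 0.12},{"dx": -0.035,"dy": 0,"dz": 0,"yaw": 0,"fingers": 0.12}]'

```text
time_s: 10.58
tcp_pos: [0.5594, -0.1803, 0.2775]
ee_rot: [0.0, 1.0, -0.029, 0.0]
contact_force: [-0.3, 0.3, 0.9]
grip_width: 0.124
grip_force: 0.0
```

```bash
python3 st.py;python3 look.py look6.png; python3 knob.py | head -2
```

```text
t 10.58 tcp box [ -17.6 -120.5  277.5] F box [-0.3  0.3  0.9]
10.6333 [ 0.55583945 -0.18041238  0.27727032]
tab 166 [52.8 58.8 66.2] [287.8 317.3 321.1]
edge+ 815 [58.5 70.  82.2] [266.2 274.9 279. ]
edge- 617 [ 5.3 67.7 80.9] [263.5 274.4 278.7]
knob 150 [[53.6, 59.7, 66.7], [-113.7, -93.1, -75.4], [146.5, 151.6, 155.1]]
px 419.32666666666665 124.59333333333333 410 430 121 128
```

Call:
move_arm --commands '[{"dx": -0.02,"dy": 0,"dz": -0.02,"yaw": 0,"fingers": 0.12},{"dx": -0.02,"dy": 0,"dz": -0.06,"yaw": 0,"fingers": 0.12},{"dx": -0.02,"dy": 0,"dz": -0.1,"yaw": 0,"fingers": 0.12},{"dx": -0.02,"dy": 0,"dz": -0.14,"yaw": 0,"fingers": 0.12},{"dx": -0.02,"dy": 0,"dz": -0.18,"yaw": 0,"fingers": 0.12},{"dx": -0.02,"dy": 0.04,"dz": -0.2,"yaw": 0,"fingers": 0.12},{"dx": -0.02,"dy": 0.08,"dz": -0.2,"yaw": 0,"fingers": 0.12},{"dx": -0.02,"dy": 0.12,"dz": -0.2,"yaw": 0,"fingers": 0.12},{"dx": -0.02,"dy": 0.16,"dz": -0.2,"yaw": 0,"fingers": 0.12},{"dx": -0.02,"dy": 0.16,"dz": -0.2,"yaw": 0,"fingers": 0.12},{"dx": -0.02,"dy": 0.16,"dz": -0.2,"yaw": 0,"fingers": 0.12},{"dx": -0.02,"dy": 0.16,"dz": -0.2,"yaw": 0,"fingers": 0.12}]'

```text
time_s: 11.68
tcp_pos: [0.5306, -0.3385, 0.4773]
ee_rot: [-0.0, 1.0, -0.029, -0.0]
contact_force: [0.0, 1.1, 0.1]
grip_width: 0.122
grip_force: 0.0
```

```bash
python3 st.py;python3 look.py look7.png; python3 knob.py | head -2; python3 - <<'E'
from h import *
P=np.load('top.npy'); f=np.load('topf.npy'); cv2.imwrite('pics/final.png',cv2.resize(f[80:260,240:520,::-1],None,fx=2.8,fy=2.8))
z=P[...,2]
for n,(r0,r1,c0,c1,lo,hi) in dict(jar=(140,178,450,492,.08,.11),tape=(110,160,255,305,.025,.045),pot=(210,252,270,310,.085,.105)).items():
    m=np.zeros(z.shape,bool); m[r0:r1,c0:c1]=1; m&=(z>lo)&(z<hi); print(n,m.sum(),cv2.minEnclosingCircle(P[m][:,:2].astype(np.float32)*1000) if m.any() else None)
E
```

```text
t 11.68 tcp box [ -37.1 -280.2  477.3] F box [-0.   1.1  0.1]
11.7333 [ 0.53090518 -0.33770266  0.4774033 ]
tab 163 [53.  59.1 66.4] [288.3 317.4 321.3]
edge+ 818 [58.5 69.8 82.2] [265.7 274.6 278.9]
edge- 822 [56.8 68.1 80.9] [266.2 274.6 278.6]
knob 211 [[44.1, 58.2, 67.3], [-118.8, -100.9, -76.0], [121.7, 150.8, 154.9]]
px 421.8341232227488 126.06161137440758 410 433 121 141
jar 583 ((584.5546264648438, -288.3328552246094), 29.546857833862305)
tape 659 ((658.1373291015625, 150.35531616210938), 51.36219787597656)
pot 247 ((424.4337463378906, 120.64681243896484), 39.75497055053711)
```

View pics/final.png

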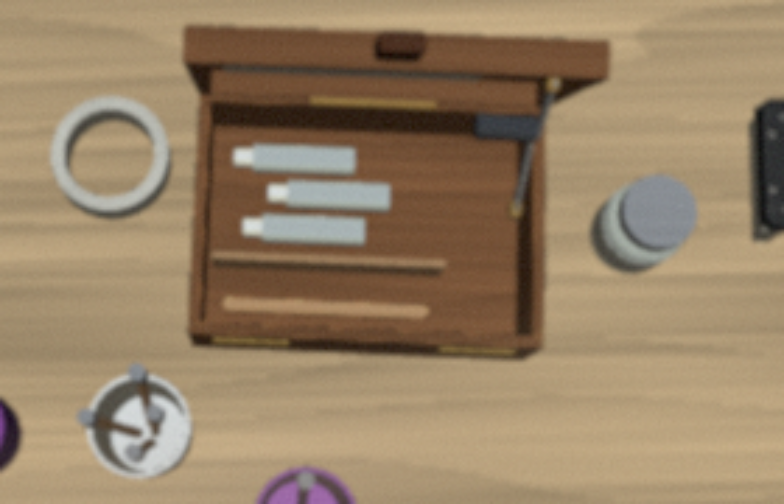

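The picture shows the lid up and steady. The knob at (507,127) is in its locked position, about (58, -96, 143). The jar, pot and tape have not moved and the robot is clear of everything, so I'll hand in.

```bash
python3 -c "
from plant import ctrl
print(ctrl.hand_in())"
```

```text
the job is handed in; nothing more can be done
None
```

The lid is up and held by the locked stay, and the jar, brush pot and tape roll have not moved; I pushed the stay home with the fingers on its lower bar instead of the knob, because the upright gripper would have hit the lid before reaching the knob.

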